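# Open the tartlet baker for loading

### The arm

A 7-joint arm with a two-finger parallel gripper is mounted at the origin on the work surface. World frame = base frame: x ahead of the robot, y to its left, z up, the work surface at z = 0. Lengths are in m, angles in rad, forces in N, time in s.
With the tool pointing down it reaches from about 0.425 to 0.925 m from the base axis. Payload 6.8 kg.
Tool frame: the origin (TCP) lies at the very end of the fingers, on their centre line; the grasp point (between the pads) lies 19 mm behind it; z points along the fingers, y is the line along which they close (so a half turn about z gives the same grasp; the last joint's range is limited). The gripper opens to 85 mm and grips with 20 to 120 N. Pads are 22 mm wide; open, the fingers measure 114 mm over their backs; the gripper's body (76 mm by 85 mm) begins 54 mm behind the grasp point. The pads swing forward as they close: fully open they stand 13 mm farther back than shut.
Start: joints at [1.222, 0.477, 0.022, 1.555, -0.011, 1.109, -0.083], TCP at [0.161, -0.656, 0.231] pointing down, gripper open.
Joint ranges: [-2.96, 2.96], [-0.34, 2.1], [-1.41, 1.46], [0.24, 2.44], [-1.37, 4.51], [0.17, 1.92], [-2.96, 2.96]. Speed limits (rad/s): [2.39, 2.39, 3.14, 3.14, 3.14, 3.14, 3.14].

### API

Orientations are given as a rotation vector (axis times angle).
In Python, from bench import get_obs, grab_frame, hand_in gives the robot as it stands.
- The arm moves only by the tool drive_tool, never from a script. Its argument "rows" is a list of rows, each an object with "offset": the shift along the tool's x, y, z as a fraction of full scale, a list of three; "rotation": the turn, a rotation vector about the tool's x, y, z as a fraction of full scale, a list of three; "claw": the opening, from 0 (shut) to 1 (fully open). In form: [{"offset": [tx, ty, tz], "rotation": [wx, wy, wz], "claw": claw}, ...]. A call has 1 to 20 rows; each row is the pose to reach, as a shift and turn from the pose commanded when the call began, along the tool's axes at that moment; what a row does not reach only later rows make up. Full scale, the value 1, is 0.15 m for a shift and 2 rad for a turn. A row lasts 1/12 s, in which the tool goes at most 41.7 mm and 7.16 degrees, less where a joint would pass 70% of its speed; a pose out of reach is approached as far as the arm can. A call with a number of a shift or a turn outside -1 to 1 is refused whole. A call with a gripper value outside its range is refused whole. The fingers move at their own pace and stop on an object; "force" is the grip in N (left out, the last holds). Time passes only in rows, so rows that repeat a pose let the fingers close. It gives the time, the measured TCP pose, the force, the opening and the grip force at its end, in the units of the state.
- get_obs(): the state, without advancing time (a new reading comes with each control period).
- grab_frame(name): name is "side" or "top"; returns a dict with "frame" (480x640x3 uint8, red, green, blue), "z_map" (480x640 float32, m along the optical axis (not along the pixel's ray), 0 where there is no reading), "vfov" (degrees; the focal length in pixels is half the picture's height over the tangent of half this angle, whatever the lens; pixels are square), "cx", "cy" (the principal point, pixels), "R" (3x3) and "t" (3): a world point X has camera coordinates R X + t. Camera axes: x right, y down, z forward; pixel columns grow to the right and rows downward; lengths in m; the calibration is good to about 2 mm. A picture is of the moment at which its call begins.
- hand_in(): hands the job in; it is judged then, once.
The state is a dict: "clock": time; "joints": joint angles; "qvel": joint speeds; "tau": joint torques, N m; "tcp_pos": TCP position; "orientation": TCP orientation; "contact_force": force on the tool from outside, world axes, zero at the start; "moment": the same for the moment, N m; "grip_width": finger opening in m; "gripper_force": force on a finger pad.
Only numpy, scipy, OpenCV 4.12 (cv2) and the standard library are available. Lean on these libraries where they do the work, as an engineer would, in place of code of your own. Each camera call takes 0.05 s, during which the arm holds its last target. There are 200 camera calls.

### The job

Get the tartlet baker ready for loading: with its lid still shut, turn the thermostat knob so that its white pointer faces the yellow baking mark. Then lift the lid by its black handle and hold it open at 60 degrees for me; it falls shut if let go, so do not let it drop, and finish while still holding it there by the handle. Leave the filled tins, the stack of tins and the brush beside it where they are.

Things in the scene. Friction and masses are not known exactly. Their poses are not given: they have to be found in the camera images.
- baker: Electric tartlet baker, fixed: steel housing 250 mm deep (x), 260 mm wide (y), hinged lid on top; joined to its right (-y) side a black control console, y -131 to -234 mm, its top 78 mm above the table. Origin on the table under the housing's centre; front (handle side) faces its own -x, z up. Place and yaw differ.
- thermostat (a joint): Angle of the black knob on the console (rad), axis vertical, growing clockwise from above. 0: white pointer towards the baker's front (-x, off); pi/2: its +y; pi (3.14): its back (+x), exactly at the yellow mark. Starts short of the mark (1.7 to 2.5). No stop at the mark (stops at 0 and 4.8); stays where left (friction 0.04 N m).
- knob_grip (a point): On the knob's axis, 22 mm above the console top, at (-45, -182.5, 100) mm in the baker's frame. The knob is a disc 50 mm across, 6 mm high, with an upright bar on it 46 mm long, 13 mm wide, its top 30 mm above the console. The bar lies along the pointer: pinch it across the 13 mm. The point turns with the knob; its -x axis points along the pointer.
- knob_pointer (a point): Tip of the white pointer line on top of the knob's bar, 22 mm from the knob's axis, 30 mm above the console top.
- bake_mark (a point): Centre of the yellow mark (18 x 9 mm) printed on the console top, 38 mm behind (+x) the knob's axis. The scale's other marks are white.
- lid (a joint): Opening angle of the lid (rad) about its level hinge at the back: 0 shut and level, grows as the front edge rises; 60 degrees = 1.047. Stop at 1.78. No spring, catch or stay: it falls shut from any angle below about 80 degrees.
- lid_hinge (a point): Point on the hinge line, in the middle of the lid: at (118, 0, 89) mm in the baker's frame. The hinge line runs along the baker's y.
- top_plate: The lid: dark baking plate under a steel cover, 235 mm deep, 250 mm wide, its top 39 mm above the hinge line when shut (128 mm above the table). With the handle 0.6 to 1.1 kg, weight acting about 120 mm from the hinge. Origin on the hinge line; axes those of the baker when shut, turning with the lid.
- handle_grip (a point): Middle of the lid's black handle, a round bar 18 mm thick, 150 mm long, parallel to the hinge, on two thin steel posts 60 mm either side of its middle; 37 mm free between bar and the lid's front edge. 282 mm from the hinge along the lid's -x and 20 mm along its z: 109 mm above the table when shut, 343 mm at 60 degrees.
- tin_a: Fluted aluminium tartlet tin with a baked green cake, 82 mm across the rim, 30 mm high, in front of the console; leave alone. Origin at the centre of its underside.
- tin_b: A second such tin with green cake, to the left (+y) in front of the baker; leave alone. Origin at the centre of its underside.
- tin_stack: Stack of nested empty fluted tins, 82 mm across, 54 mm high, left of the baker; leave alone. Origin at the centre of its underside.
- brush: Pastry brush with wooden handle lying on the table right of the console; leave alone. Origin under its middle.

How it is judged:
On the way, in this order (a step that is already met when the one before it is completed fails the run):
1. the thermostat's pointer faces the yellow mark while the lid is still shut (value of joint thermostat between 2.99 and 3.29 rad and value of joint lid below 0.06 rad), for 0.3 s.
2. the lid is held open at 60 degrees by its handle (value of joint lid between 0.925 and 1.17 rad and contact force between handle_bar and the fingers above 0.5 N), for 0.3 s.
At the end, for the whole second after the job is handed in: The lid stands still at 60 degrees, give or take 7, carried by the fingers on its handle and by nothing else; the thermostat's pointer is within 8.5 degrees of the yellow mark; the tins, the stack and the brush are within 30 mm of where they stood (all of step 2 and velocity of joint lid between -0.08 and 0.08 rad/s and contact force between top_plate and tin_a below 0.1 N and contact force between top_plate and tin_b below 0.1 N and contact force between top_plate and tin_stack below 0.1 N and contact force between top_plate and brush below 0.1 N and value of joint thermostat between 2.99 and 3.29 rad and distance of each of tin_a, tin_b, tin_stack, brush from where it was at the start of the episode below 0.03 m); the arm keeps its last pose, push and grip.
It fails at once if the lid is let drop (falls at more than 1.5 rad/s) (velocity of joint lid below -1.5 rad/s).
It fails at once if a tin, the stack of tins or the brush is moved more than 30 mm or tipped over (distance of any of tin_a, tin_b, tin_stack, brush from where it was at the start of the episode above 0.03 m or angle between any of tin_a, tin_b, tin_stack's own z axis and vertical above 0.6 rad).
It also fails if it takes over 54 s, if anything falls off the work surface, if the arm or the gripper's body presses on something with over 40 N, if the wrist force passes 120 N, or if a joint passes its speed limit or range.

## Working session

There is one attempt and no reset: what is moved stays moved. The work goes in short steps, Python scripts to look and compute and a tool call to move; the robot and the scene stay as the last step left them, time stands still between calls to the robot, and variables do not carry over. Pictures are saved under pics/ and viewed, at most 10 in all, crops included, and the job is handed in when it is done.

Besides the shell and the picture viewer there is one more tool, called by a JSON object that holds its "fn" and its "kwargs". drive_tool: Moves the arm, as the interface text tells. Its arguments: {"type":"object","properties":{"rows":{"type":"array","items":{"type":"object","properties":{"offset":{"type":"array","items":{"type":"number"}},"rotation":{"type":"array","items":{"type":"number"}},"claw":{"type":"number"}}}},"force":{"type":"number"}},"required":["rows"]}

```bash
mkdir -p pics; cat > h.py <<'E'
import numpy as np, cv2
from bench import get_obs, grab_frame, hand_in
from scipy.spatial.transform import Rotation as Ro
def cam(n):
    f=grab_frame(n); f['f']=240/np.tan(np.radians(f['vfov'])/2); return f
def ray(f,u,v):
    R=np.array(f['R']);t=np.array(f['t']);d=R.T@np.array([(u-f['cx'])/f['f'],(v-f['cy'])/f['f'],1]);return -R.T@t,d
def plane(f,u,v,z):
    o,d=ray(f,u,v);return o+d*(z-o[2])/d[2]
def cloud(f):
    z=f['z_map'];v,u=np.mgrid[:480,:640]
    c=np.stack([(u-f['cx'])/f['f']*z,(v-f['cy'])/f['f']*z,z],-1)-np.array(f['t'])
    return c@np.array(f['R'])
def proj(f,X):
    c=np.array(f['R'])@np.array(X)+np.array(f['t']);return c[:2]/c[2]*f['f']+[f['cx'],f['cy']]
def save(f,name):cv2.imwrite('pics/'+name,cv2.cvtColor(f['frame'],cv2.COLOR_RGB2BGR))
E
python3 - <<'E'
from h import *
for n in('top','side'):
    f=cam(n);save(f,n+'0.png');print(n,f['f'],f['cx'],f['cy'],-np.array(f['R']).T@f['t'],np.array(f['R'])[2])
print(get_obs())
E
```

```text
top 492.7220929307435 320.2209137936816 239.57412709100296 [0.42445902 0.06409439 1.08975772] [ 0.15321643 -0.01377821 -0.9880966 ]
side 474.69255053050597 328.1410720809515 233.68058787725067 [0.40157048 0.62664406 0.64535566] [ 0.24797484 -0.68279468 -0.68724079]
{'clock': 0.1, 'joints': array([ 1.2219249 ,  0.47772   ,  0.02234989,  1.55636455, -0.01151133,
        1.10933968, -0.08307172]), 'qvel': array([-0.00091918, -0.00356638,  0.00032014, -0.00079324,  0.00197421,
        0.00066392,  0.00060093]), 'tau': array([ 4.21607983e-03, -5.97760248e+01,  1.61322366e+00, -2.81955224e+01,
        1.27717966e-02,  4.98611000e-03, -4.97386111e-06]), 'tcp_pos': array([ 0.16080901, -0.65499375,  0.23041632]), 'orientation': array([-3.11718727e+00, -3.77146293e-01,  5.03921466e-04]), 'contact_force': array([ 0.02591313, -0.83520685, -0.14225415]), 'moment': array([0.05742863, 0.03597278, 0.01063008]), 'gripper_force': 0.0, 'grip_width': 0.08507089624152707}
```

View pics/top0.png

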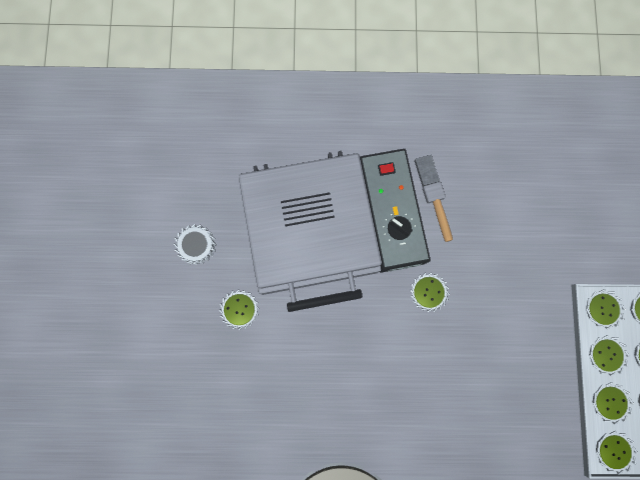

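View pics/side0.png

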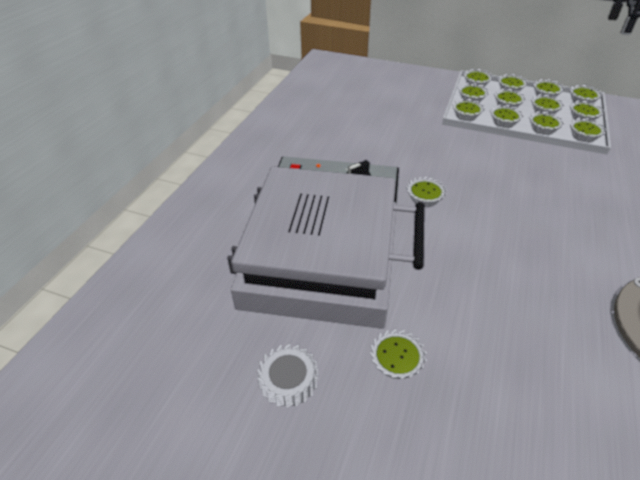

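The top view shows the knob at about (400,227), the yellow mark at (395,211) and the handle bar from (288,307) to (362,295). The pointer faces up-left. In the side view the handle runs from (419,205) to (419,265), and the knob is near (360,168).

```bash
python3 - <<'E'
from h import *
def comp(m,u0,u1,v0,v1):
    k=np.zeros_like(m,np.uint8);k[v0:v1,u0:u1]=m[v0:v1,u0:u1]
    n,l,s,c=cv2.connectedComponentsWithStats(k);i=1+np.argmax(s[1:,4]);return l==i,s[i],c[i]
F={}
for n,b in(('top',(283,368,287,315)),('side',(411,430,195,275))):
    f=cam(n);F[n]=f;g=f['frame'].max(2)
    m,s,c=comp(g<60,*b);r=cv2.minAreaRect(np.argwhere(m)[:,::-1].astype(np.float32));P=cloud(f)[m]
    print(n,'handle',s,c,r); print(' depth med',np.median(P,0),P.min(0),P.max(0)); F[n+'h']=r[0]
o1,d1=ray(F['top'],*F['toph']);o2,d2=ray(F['side'],*F['sideh'])
s=np.linalg.lstsq(np.c_[d1,-d2],o2-o1,rcond=None)[0];p,q=o1+s[0]*d1,o2+s[1]*d2
H=(p+q)/2;print('handle tri',H,'gap',np.linalg.norm(p-q))
f=F['top'];a=f['frame'].astype(int)
# ends of bar
# yellow mark
m,s,c=comp((a[...,0]>170)&(a[...,2]<90)&(a[...,1]>110),385,410,200,222);print('mark',s,c);pm=plane(f,*c,.078);print(pm,'depth z',np.median(cloud(f)[m],0))
m,s,c=comp(a.max(2)<75,383,418,212,245);print('knob',s,c,plane(f,*c,.1),'depth',np.percentile(cloud(f)[m],[5,50,95],axis=0))
# side orientation of the console: depth points at console top
P=cloud(f);z=P[...,2]
M=((z>.07)&(z<.086)).astype(np.uint8);M[:, :350]=0;M[:,450:]=0
m,s,c=comp(M>0,350,450,140,280);X=P[m][:,:2].astype(np.float32);r=cv2.minAreaRect(X);print('console',s,np.median(P[m][:,2]),r)
M=((z>.118)&(z<.138));m,s,c=comp(M,230,390,140,300);X=P[m][:,:2].astype(np.float32);print('lid',np.median(P[m][:,2]),cv2.minAreaRect(X))
w=cv2.resize(f['frame'][190:260,360:440],None,fx=9,fy=8,interpolation=cv2.INTER_CUBIC);w=cv2.resize(f['frame'][190:260,360:440],None,fx=8,fy=8,interpolation=cv2.INTER_CUBIC)
cv2.imwrite('pics/k.png',w[...,::-1])
np.save('H.npy',H)
E
```

```text
top handle [287 290  75  21 581] [324.9707401  300.02237522] ((323.938720703125, 300.1783752441406), (8.18615436553955, 74.37705993652344), 79.2156982421875)
 depth med [0.45556154 0.03999424 0.11630456] [ 0.42445902 -0.03065156  0.10795648] [0.47593298 0.11463592 1.08975772]
side handle [413 202  11  67 548] [418.49452555 236.06386861] ((418.0915832519531, 235.01206970214844), (9.079741477966309, 66.04747009277344), 1.1691392660140991)
 depth med [0.45388816 0.05831134 0.11642171] [ 0.40157048 -0.02982054  0.10414533] [0.47539884 0.62664406 0.64535566]
handle tri [0.45571483 0.04189867 0.10567371] gap 0.0004571361725629745
mark [393 206   5   9  36] [395.13888889 210.19444444]
[ 0.64566588 -0.10696806  0.078     ] depth z [ 0.64623961 -0.1067164   0.07960375]
knob [388 216  24  24 391] [399.40920716 228.42455243] [ 0.60287431 -0.11146323  0.1       ] depth [[ 0.58675632 -0.13114147  0.08125177]
 [ 0.60238723 -0.1135222   0.08539606]
 [ 0.62726122 -0.09291275  0.10986071]]
console [ 360  149   71  121 5235] 0.0781011563595517 ((0.6522543430328369, -0.10638193786144257), (0.2503969371318817, 0.10219506174325943), 11.075983047485352)
lid 0.12798982168089856 ((0.6165238618850708, 0.07291679084300995), (0.23531708121299744, 0.2503529489040375), 11.269854545593262)
```

View pics/k.png

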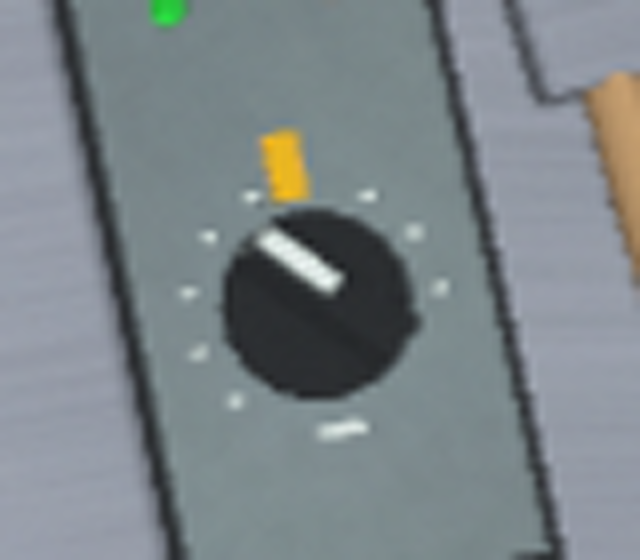

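The crop shows the pointer stroke running from crop pixel (340,285) to its tip at (265,235), at crop scale 8 with origin (360,190). The yellow mark is up and slightly left of the knob. Yaw comes out at about 11.15°, and the two-view handle height of 0.106 m agrees with the given 0.109 m.

```bash
cat >> h.py <<'E'
YAW=np.radians(11.15);B=np.array([.6167,.0727,0]);Rb=Ro.from_euler('z',YAW).as_matrix()
def bw(p):return B+Rb@np.array(p)
def down(yaw,tilt=0):  # tool z down, tool x at world yaw
    return Ro.from_euler('z',yaw)*Ro.from_euler('x',np.pi)
def rel(p,R,o=None,base=None):
    o=o or get_obs();p0,R0=base or (o['tcp_pos'],Ro.from_rotvec(o['orientation']))
    return np.round(R0.inv().apply(np.array(p)-p0)/.15,3),np.round((R0.inv()*R).as_rotvec()/2,3)
E
python3 - <<'E'
from h import *
f=cam('top');K=bw([-.045,-.1825,.1]);print('knob',K,'mark',bw([-.007,-.1825,.078]),'hand',bw([-.164,0,.109]),np.load('H.npy'),proj(f,bw([-.045,-.1825,.084])))
a=f['frame'].astype(int)
m=np.zeros(a.shape[:2],bool);m[214:232,389:408]=(a.min(2)>150)[214:232,389:408]
k=(m.astype(np.uint8));n,l,s,c=cv2.connectedComponentsWithStats(k);print(s[1:],c[1:])
A=plane(f,360+340/8,190+285/8,.108);T=plane(f,360+265/8,190+235/8,.108);print(A,T)
for d in (T-A,T-K):
    y=np.arctan2(d[1],d[0]);print('yaw',np.degrees(y),'theta',np.pi-(y-YAW),np.hypot(*d[:2]))
yk=np.arctan2(*(T-A)[1::-1])
print(rel([K[0],K[1],.2],down(yk)))
print(get_obs()['tcp_pos'])
E
```

```text
knob [ 0.60784093 -0.1150572   0.1       ] mark [ 0.64512366 -0.10770883  0.078     ] hand [0.45579562 0.04098597 0.109     ] [0.45571483 0.04189867 0.10567371] [399.75647296 227.44247989]
[[390 214   3   1   3]
 [405 214   2   1   2]
 [393 219   9   7  28]] [[391.         214.        ]
 [405.5        214.        ]
 [397.07142857 222.10714286]]
[ 0.60728154 -0.1164264   0.108     ] [ 0.61997757 -0.09751875  0.108     ]
yaw 56.11958253615239 theta 2.356725375086592 0.02277473109585355
yaw 55.316693953433585 theta 2.370738424381706 0.021328270225889512
(array([ 3.752, -2.787,  0.208]), array([-0.   , -0.   , -0.369]))
[ 0.16091491 -0.65526824  0.23083154]
```

{"fn": "drive_tool", "kwargs": {"rows": [{"offset": [0.3, -0.22, 0], "rotation": [0, 0, 0], "claw": 0.5}, {"offset": [0.6, -0.45, 0], "rotation": [0, 0, 0], "claw": 0.5}, {"offset": [0.94, -0.7, 0], "rotation": [0, 0, 0], "claw": 0.5}, {"offset": [0.94, -0.7, 0], "rotation": [0, 0, 0], "claw": 0.5}, {"offset": [0.94, -0.7, 0], "rotation": [0, 0, 0], "claw": 0.5}, {"offset": [0.94, -0.7, 0], "rotation": [0, 0, 0], "claw": 0.5}], "force": 40}}

```text
clock: 0.75
tcp_pos: [0.2766, -0.5167, 0.2315]
orientation: [-3.116, -0.388, -0.002]
contact_force: [0.4, -0.1, -1.1]
grip_width: 0.0427
gripper_force: 0.0
```

{"fn": "drive_tool", "kwargs": {"rows": [{"offset": [0.94, -0.7, 0], "rotation": [0, 0, 0], "claw": 0.5}, {"offset": [0.94, -0.7, 0], "rotation": [0, 0, 0], "claw": 0.5}, {"offset": [0.94, -0.7, 0], "rotation": [0, 0, 0], "claw": 0.5}, {"offset": [0.94, -0.7, 0], "rotation": [0, 0, 0], "claw": 0.5}, {"offset": [0.94, -0.7, 0], "rotation": [0, 0, 0], "claw": 0.5}, {"offset": [0.94, -0.7, 0], "rotation": [0, 0, 0], "claw": 0.5}]}}

```text
clock: 1.25
tcp_pos: [0.3871, -0.3824, 0.2315]
orientation: [-3.118, -0.386, -0.002]
contact_force: [-0.1, -0.5, 0.7]
grip_width: 0.0427
gripper_force: 0.0
```

{"fn": "drive_tool", "kwargs": {"rows": [{"offset": [0.94, -0.7, 0], "rotation": [0, 0, 0], "claw": 0.5}, {"offset": [0.94, -0.7, 0], "rotation": [0, 0, 0], "claw": 0.5}, {"offset": [0.94, -0.7, 0], "rotation": [0, 0, 0], "claw": 0.5}, {"offset": [0.94, -0.7, 0], "rotation": [0, 0, 0], "claw": 0.5}, {"offset": [0.94, -0.7, 0], "rotation": [0, 0, 0], "claw": 0.5}, {"offset": [0.94, -0.7, 0], "rotation": [0, 0, 0], "claw": 0.5}, {"offset": [0.94, -0.7, 0], "rotation": [0, 0, 0], "claw": 0.5}, {"offset": [0.94, -0.7, 0], "rotation": [0, 0, 0], "claw": 0.5}]}}

```text
clock: 1.92
tcp_pos: [0.4951, -0.2519, 0.231]
orientation: [3.119, 0.371, -0.002]
contact_force: [-0.6, 0.7, 0.4]
grip_width: 0.0427
gripper_force: 0.0
```

```bash
python3 - <<'E'
from h import *
o=get_obs();print(o['clock'],o['tcp_pos'],o['joints'],o['grip_width']);print(rel([.6078,-.1151,.17],down(np.radians(55.8))))
E
```

```text
1.9167 [ 0.49510092 -0.25190367  0.23103476] [ 0.5263314   0.29210604 -0.20520275  1.83318134  0.07040058  1.02393541
 -1.04138409] 0.04269622597157329
(array([ 0.945, -0.711,  0.405]), array([ 0.   ,  0.001, -0.369]))
```

{"fn": "drive_tool", "kwargs": {"rows": [{"offset": [0.945, -0.71, 0.2], "rotation": [0, 0, -0.37], "claw": 0.5}, {"offset": [0.945, -0.71, 0.2], "rotation": [0, 0, -0.37], "claw": 0.5}, {"offset": [0.945, -0.71, 0.3], "rotation": [0, 0, -0.37], "claw": 0.5}, {"offset": [0.945, -0.71, 0.4], "rotation": [0, 0, -0.37], "claw": 0.5}, {"offset": [0.945, -0.71, 0.4], "rotation": [0, 0, -0.37], "claw": 0.5}, {"offset": [0.945, -0.71, 0.4], "rotation": [0, 0, -0.37], "claw": 0.5}, {"offset": [0.945, -0.71, 0.4], "rotation": [0, 0, -0.37], "claw": 0.5}, {"offset": [0.945, -0.71, 0.4], "rotation": [0, 0, -0.37], "claw": 0.5}, {"offset": [0.945, -0.71, 0.4], "rotation": [0, 0, -0.37], "claw": 0.5}, {"offset": [0.945, -0.71, 0.4], "rotation": [0, 0, -0.37], "claw": 0.5}]}}

```text
clock: 2.75
tcp_pos: [0.6086, -0.1139, 0.1719]
orientation: [2.774, 1.471, 0.0]
contact_force: [-0.3, 0.1, 0.1]
grip_width: 0.043
gripper_force: 0.0
```

```bash
python3 - <<'E'
from h import *
o=get_obs();print(o['clock'],o['tcp_pos'],o['joints'],o['contact_force']);print(rel([.6078,-.1151,.088],down(np.radians(55.8))))
E
```

```text
2.75 [ 0.60860756 -0.11386715  0.17191507] [ 0.37362388  0.47461094 -0.38763743  1.73161345  0.21167367  0.97577556
 -0.68992896] [-0.31351701  0.05142666  0.08195597]
(array([-0.009, -0.001,  0.559]), array([0.001, 0.   , 0.001]))
```

{"fn": "drive_tool", "kwargs": {"rows": [{"offset": [-0.01, 0, 0.15], "rotation": [0, 0, 0], "claw": 0.5}, {"offset": [-0.01, 0, 0.3], "rotation": [0, 0, 0], "claw": 0.5}, {"offset": [-0.01, 0, 0.45], "rotation": [0, 0, 0], "claw": 0.5}, {"offset": [-0.01, 0, 0.55], "rotation": [0, 0, 0], "claw": 0.5}, {"offset": [-0.01, 0, 0.55], "rotation": [0, 0, 0], "claw": 0.5}, {"offset": [-0.01, 0, 0.55], "rotation": [0, 0, 0], "claw": 0.5}]}}

```text
clock: 3.25
tcp_pos: [0.6076, -0.1136, 0.0888]
orientation: [-2.773, -1.477, 0.002]
contact_force: [0.1, 0.6, -0.2]
grip_width: 0.0427
gripper_force: 0.0
```

{"fn": "drive_tool", "kwargs": {"rows": [{"offset": [0, 0, 0], "rotation": [0, 0, 0], "claw": 0.3}, {"offset": [0, 0, 0], "rotation": [0, 0, 0], "claw": 0.1}, {"offset": [0, 0, 0], "rotation": [0, 0, 0], "claw": 0}, {"offset": [0, 0, 0], "rotation": [0, 0, 0], "claw": 0}, {"offset": [0, 0, 0], "rotation": [0, 0, 0], "claw": 0}, {"offset": [0, 0, 0], "rotation": [0, 0, 0], "claw": 0}, {"offset": [0, 0, 0], "rotation": [0, 0, 0], "claw": 0}, {"offset": [0, 0, 0], "rotation": [0, 0, 0], "claw": 0}], "force": 40}}

```text
clock: 3.92
tcp_pos: [0.6094, -0.1131, 0.0906]
orientation: [2.77, 1.478, 0.004]
contact_force: [0.1, -0.4, 7.7]
grip_width: 0.0122
gripper_force: 41.4
```

```bash
python3 - <<'E'
from h import *
o=get_obs();print(o['clock'],o['tcp_pos'],o['grip_width'],o['contact_force'],o['moment']);print(rel([.6078,-.1151,.089],down(YAW)))
E
```

```text
3.9167 [ 0.60940599 -0.11308436  0.09058363] 0.012237920893487438 [ 0.11376668 -0.4143612   7.65095289] [-0.09661489  0.15266017 -0.01688757]
(array([-0.017, -0.001,  0.011]), array([ 0.001, -0.001,  0.393]))
```

{"fn": "drive_tool", "kwargs": {"rows": [{"offset": [-0.01, 0, -0.01], "rotation": [0, 0, 0.04], "claw": 0}, {"offset": [-0.015, 0, -0.01], "rotation": [0, 0, 0.08], "claw": 0}, {"offset": [-0.015, 0, -0.01], "rotation": [0, 0, 0.12], "claw": 0}, {"offset": [-0.015, 0, -0.01], "rotation": [0, 0, 0.16], "claw": 0}, {"offset": [-0.015, 0, -0.01], "rotation": [0, 0, 0.2], "claw": 0}, {"offset": [-0.015, 0, -0.01], "rotation": [0, 0, 0.24], "claw": 0}, {"offset": [-0.015, 0, -0.01], "rotation": [0, 0, 0.28], "claw": 0}, {"offset": [-0.015, 0, -0.01], "rotation": [0, 0, 0.32], "claw": 0}, {"offset": [-0.015, 0, -0.01], "rotation": [0, 0, 0.36], "claw": 0}, {"offset": [-0.015, 0, -0.01], "rotation": [0, 0, 0.393], "claw": 0}, {"offset": [-0.015, 0, -0.01], "rotation": [0, 0, 0.393], "claw": 0}, {"offset": [-0.015, 0, -0.01], "rotation": [0, 0, 0.393], "claw": 0}, {"offset": [-0.015, 0, -0.01], "rotation": [0, 0, 0.393], "claw": 0}, {"offset": [-0.015, 0, -0.01], "rotation": [0, 0, 0.393], "claw": 0}]}}

```text
clock: 5.08
tcp_pos: [0.6101, -0.1144, 0.0907]
orientation: [3.126, 0.306, 0.011]
contact_force: [9.8, -0.6, -10.6]
grip_width: 0.0118
gripper_force: 40.3
```

{"fn": "drive_tool", "kwargs": {"rows": [{"offset": [0, 0, 0], "rotation": [0, 0, 0], "claw": 0.3}, {"offset": [0, 0, 0], "rotation": [0, 0, 0], "claw": 0.5}, {"offset": [0, 0, 0], "rotation": [0, 0, 0], "claw": 0.5}, {"offset": [0, 0, 0], "rotation": [0, 0, 0], "claw": 0.5}, {"offset": [0, 0, 0], "rotation": [0, 0, 0], "claw": 0.5}, {"offset": [0, 0, -0.25], "rotation": [0, 0, 0], "claw": 0.5}, {"offset": [0, 0, -0.5], "rotation": [0, 0, 0], "claw": 0.5}, {"offset": [0, 0, -0.8], "rotation": [0, 0, 0], "claw": 0.5}, {"offset": [0, 0, -0.8], "rotation": [0, 0, 0], "claw": 0.5}, {"offset": [0, 0, -0.8], "rotation": [0, 0, 0], "claw": 0.5}, {"offset": [0, 0, -0.8], "rotation": [0, 0, 0], "claw": 0.5}]}}

```text
clock: 6.0
tcp_pos: [0.6065, -0.1147, 0.2103]
orientation: [3.127, 0.305, 0.0]
contact_force: [0.1, 0.4, -0.8]
grip_width: 0.043
gripper_force: 0.0
```

```bash
python3 - <<'E'
from h import *
o=get_obs();print(o['clock'],o['tcp_pos'],o['joints'],np.degrees(Ro.from_rotvec(o['orientation']).as_euler('zyx')))
# next: above handle, tool x along +-baker y
H=bw([-.164,0,0])
for y in(YAW+np.pi/2,YAW-np.pi/2):print(rel([H[0],H[1],.2],down(y)))
E
```

```text
6.0 [ 0.60653623 -0.11465242  0.21027184] [ 0.22711925  0.41047685 -0.18619858  1.71157938  0.08661704  1.02737418
 -1.36485315] [-1.11569115e+01  9.02060190e-03  1.79989517e+02]
(array([-0.785, -1.212,  0.068]), array([ 0.   ,  0.   , -0.785]))
(array([-0.785, -1.212,  0.068]), array([ 0.   , -0.   ,  0.785]))
```

{"fn": "drive_tool", "kwargs": {"rows": [{"offset": [-0.2, -0.3, 0], "rotation": [0, 0, -0.1], "claw": 0.5}, {"offset": [-0.4, -0.6, 0], "rotation": [0, 0, -0.2], "claw": 0.5}, {"offset": [-0.4, -0.6, 0], "rotation": [0, 0, -0.3], "claw": 0.5}, {"offset": [-0.4, -0.6, 0], "rotation": [0, 0, -0.39], "claw": 0.5}, {"offset": [-0.4, -0.6, 0], "rotation": [0, 0, -0.39], "claw": 0.5}, {"offset": [-0.4, -0.6, 0], "rotation": [0, 0, -0.39], "claw": 0.5}, {"offset": [-0.4, -0.6, 0], "rotation": [0, 0, -0.39], "claw": 0.5}, {"offset": [-0.4, -0.6, 0], "rotation": [0, 0, -0.39], "claw": 0.5}, {"offset": [-0.4, -0.6, 0], "rotation": [0, 0, -0.39], "claw": 0.5}]}}

```text
clock: 6.75
tcp_pos: [0.5295, -0.0381, 0.2087]
orientation: [-2.775, -1.468, 0.004]
contact_force: [0.0, -0.8, -0.7]
grip_width: 0.0428
gripper_force: 0.0
```

```bash
python3 - <<'E'
from h import *
o=get_obs();print(o['clock'],o['tcp_pos'],o['joints'])
H=bw([-.164,0,0]);print(rel([H[0],H[1],.18],down(YAW+np.pi/2)))
f=cam('top');cv2.imwrite('pics/k1.png',cv2.resize(f['frame'][180:255,355:440],None,fx=8,fy=8,interpolation=cv2.INTER_CUBIC)[...,::-1])
E
```

```text
6.75 [ 0.52949691 -0.03805288  0.2087467 ] [ 0.26403007  0.29238635 -0.37015667  1.90105767  0.12576022  0.97360187
 -0.76053154]
(array([ 0.159, -0.702,  0.193]), array([-0.002,  0.   , -0.396]))
```

View pics/k1.png

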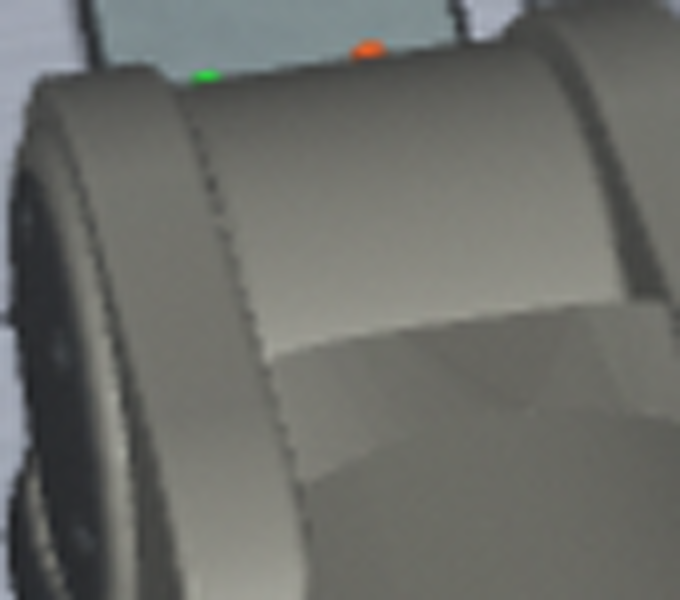

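The arm still covers the knob in this view, so I'll continue to above the handle and look again.

{"fn": "drive_tool", "kwargs": {"rows": [{"offset": [0.05, -0.25, 0], "rotation": [0, 0, -0.05], "claw": 0.5}, {"offset": [0.1, -0.5, 0], "rotation": [0, 0, -0.11], "claw": 0.5}, {"offset": [0.16, -0.7, 0.1], "rotation": [0, 0, -0.2], "claw": 0.5}, {"offset": [0.16, -0.7, 0.19], "rotation": [0, 0, -0.3], "claw": 0.5}, {"offset": [0.16, -0.7, 0.19], "rotation": [0, 0, -0.395], "claw": 0.5}, {"offset": [0.16, -0.7, 0.19], "rotation": [0, 0, -0.395], "claw": 0.5}, {"offset": [0.16, -0.7, 0.19], "rotation": [0, 0, -0.395], "claw": 0.5}, {"offset": [0.16, -0.7, 0.19], "rotation": [0, 0, -0.395], "claw": 0.5}, {"offset": [0.16, -0.7, 0.19], "rotation": [0, 0, -0.395], "claw": 0.5}]}}

```text
clock: 7.55
tcp_pos: [0.4569, 0.0407, 0.1815]
orientation: [-1.999, -2.422, 0.001]
contact_force: [-0.7, -0.4, 0.4]
grip_width: 0.0423
gripper_force: 0.0
```

```bash
python3 - <<'E'
from h import *
o=get_obs();print(o['clock'],o['tcp_pos'],o['joints'])
H=bw([-.164,0,0]);print(rel([H[0],H[1],.09],down(YAW+np.pi/2)))
f=cam('top');a=cv2.resize(f['frame'][180:255,355:440],None,fx=7,fy=7,interpolation=cv2.INTER_CUBIC)
g=cam('side');b=cv2.resize(g['frame'][140:215,260:440],(780,325),interpolation=cv2.INTER_CUBIC)[:, :]
b=cv2.resize(g['frame'][150:190,330:400],None,fx=8,fy=8,interpolation=cv2.INTER_CUBIC)
cv2.imwrite('pics/k2.png',a[...,::-1]);cv2.imwrite('pics/k3.png',b[...,::-1])
E
```

```text
7.55 [0.45688933 0.0407335  0.18145875] [ 0.2659327   0.22912513 -0.55212191  2.07549554  0.15530168  0.87673454
 -0.18363519]
(array([ 0.003, -0.006,  0.61 ]), array([-0.   , -0.   , -0.002]))
```

View pics/k2.png

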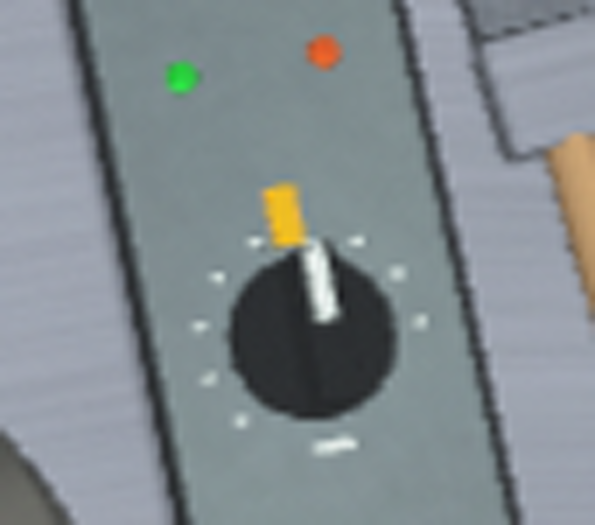

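The top view shows the pointer now running from crop pixel (327,320) to (313,243), nearly parallel to the console edge and facing the mark. I'll check the angle numerically.

```bash
python3 - <<'E'
from h import *
f=cam('top');K=bw([-.045,-.1825,.1])
A=plane(f,355+327/7,180+320/7,.108);T=plane(f,355+313/7,180+243/7,.108)
a=f['frame'].astype(int);v,u=np.nonzero((a.min(2)>140)[213:228,397:406]);w=np.stack([plane(f,x+397,y+213,.108)[:2] for x,y in zip(u,v)]).astype(np.float32)
l=cv2.fitLine(w,cv2.DIST_L2,0,.01,.01).ravel();print(len(u),np.degrees(np.arctan(l[1]/l[0])),w.mean(0))
for d in (T-A,T-K):
    y=np.arctan2(d[1],d[0]);print('yaw',np.degrees(y),'theta',np.pi-(y-YAW))
E
```

```text
37 0.585489 [ 0.6203843  -0.11248023]
yaw 9.281910856458031 theta 3.1741969598653617
yaw 10.189248205448866 theta 3.1583609356991547
```

The knob reads about 3.16 rad, well inside the window. Next I'll descend on the handle and grip it.

{"fn": "drive_tool", "kwargs": {"rows": [{"offset": [0, -0.006, 0.15], "rotation": [0, 0, 0], "claw": 0.5}, {"offset": [0, -0.006, 0.3], "rotation": [0, 0, 0], "claw": 0.5}, {"offset": [0, -0.006, 0.45], "rotation": [0, 0, 0], "claw": 0.5}, {"offset": [0, -0.006, 0.6], "rotation": [0, 0, 0], "claw": 0.5}, {"offset": [0, -0.006, 0.6], "rotation": [0, 0, 0], "claw": 0.5}, {"offset": [0, -0.006, 0.6], "rotation": [0, 0, 0], "claw": 0.5}, {"offset": [0, -0.006, 0.6], "rotation": [0, 0, 0], "claw": 0.5}]}}

```text
clock: 8.28
tcp_pos: [0.4569, 0.0409, 0.0927]
orientation: [1.996, 2.425, 0.001]
contact_force: [0.3, 0.8, 0.8]
grip_width: 0.0426
gripper_force: 0.0
```

{"fn": "drive_tool", "kwargs": {"rows": [{"offset": [0, 0, 0], "rotation": [0, 0, 0], "claw": 0.3}, {"offset": [0, 0, 0], "rotation": [0, 0, 0], "claw": 0.1}, {"offset": [0, 0, 0], "rotation": [0, 0, 0], "claw": 0}, {"offset": [0, 0, 0], "rotation": [0, 0, 0], "claw": 0}, {"offset": [0, 0, 0], "rotation": [0, 0, 0], "claw": 0}, {"offset": [0, 0, 0], "rotation": [0, 0, 0], "claw": 0}, {"offset": [0, 0, 0], "rotation": [0, 0, 0], "claw": 0}, {"offset": [0, 0, 0], "rotation": [0, 0, 0], "claw": 0}], "force": 50}}

```text
clock: 8.95
tcp_pos: [0.456, 0.0405, 0.093]
orientation: [1.996, 2.425, -0.001]
contact_force: [-4.8, -0.7, 9.4]
grip_width: 0.0168
gripper_force: 48.6
```

```bash
python3 - <<'E'
from h import *
o=get_obs();print(o['clock'],o['tcp_pos'],o['joints'],o['contact_force'],o['grip_width'])
R0=Ro.from_rotvec(o['orientation']);print(np.degrees(R0.as_euler('zyx')))
def h(t):return np.array([.118-.282*np.cos(t)+.02*-0+.02*np.sin(t)*1,0,.089+.282*np.sin(t)+.02*np.cos(t)])
# lid about hinge: local (-282,20) -> x=-282c+20s? check sign: front rises => z=282s+20c, x=-282c+20s
for t in range(0,61,5):
    d=Rb@(h(np.radians(t))-h(0));print(t,np.round(R0.inv().apply(d),4))
print(h(0),h(np.pi/3))
E
```

```text
8.95 [0.45598083 0.04046022 0.09303424] [ 0.20440986  0.36867493 -0.50458127  2.15325401  0.28175914  0.68204577
 -0.29868121] [-4.80542426 -0.71919814  9.41588807] 0.016759588773003282
[-1.01097015e+02  4.26232622e-03  1.79937589e+02]
0 [0. 0. 0.]
5 [-0.      0.0028 -0.0245]
10 [-0.      0.0078 -0.0487]
15 [-0.0001  0.0148 -0.0723]
20 [-0.0001  0.0238 -0.0952]
25 [-1.000e-04  3.490e-02 -1.173e-01]
30 [-1.000e-04  4.780e-02 -1.383e-01]
35 [-1.000e-04  6.240e-02 -1.581e-01]
40 [-1.000e-04  7.880e-02 -1.766e-01]
45 [-1.000e-04  9.670e-02 -1.936e-01]
50 [-1.000e-04  1.160e-01 -2.089e-01]
55 [-1.000e-04  1.366e-01 -2.225e-01]
60 [-1.000e-04  1.583e-01 -2.342e-01]
[-0.164  0.     0.109] [-0.00567949  0.          0.34321916]
```

{"fn": "drive_tool", "kwargs": {"rows": [{"offset": [0, 0.007, -0.082], "rotation": [0, 0, 0], "claw": 0}, {"offset": [0, 0.019, -0.163], "rotation": [0, 0, 0], "claw": 0}, {"offset": [0, 0.034, -0.244], "rotation": [0, 0, 0], "claw": 0}, {"offset": [0, 0.052, -0.325], "rotation": [0, 0, 0], "claw": 0}, {"offset": [0, 0.075, -0.403], "rotation": [0, 0, 0], "claw": 0}, {"offset": [0, 0.099, -0.482], "rotation": [0, 0, 0], "claw": 0}, {"offset": [0, 0.128, -0.559], "rotation": [0, 0, 0], "claw": 0}, {"offset": [0, 0.159, -0.635], "rotation": [0, 0, 0], "claw": 0}, {"offset": [0, 0.195, -0.709], "rotation": [0, 0, 0], "claw": 0}, {"offset": [0, 0.233, -0.782], "rotation": [0, 0, 0], "claw": 0}, {"offset": [0, 0.275, -0.853], "rotation": [0, 0, 0], "claw": 0}, {"offset": [0, 0.319, -0.922], "rotation": [0, 0, 0], "claw": 0}, {"offset": [0, 0.319, -0.922], "rotation": [0, 0, 0], "claw": 0}, {"offset": [0, 0.319, -0.922], "rotation": [0, 0, 0], "claw": 0}]}}

```text
clock: 10.12
tcp_pos: [0.4991, 0.0491, 0.23]
orientation: [-1.993, -2.422, 0.011]
contact_force: [-12.6, -1.8, 4.2]
grip_width: 0.016
gripper_force: 49.1
```

```bash
cat >> h.py <<'E'
def lidangle():
    f=cam('side');P=cloud(f);q=(P-B)@Rb  # baker frame
    a=f['frame'].astype(int);m=(np.abs(q[...,1])<.11)&(q[...,2]>.14)&(q[...,0]>-.2)&(q[...,0]<.3)&(f['z_map']>0)
    return f,q,m
E
python3 - <<'E'
from h import *
o=get_obs();print(o['clock'],o['tcp_pos'],o['joints'],o['contact_force'],o['moment'],o['grip_width'])
d=Rb.T@(o['tcp_pos']-[0,0,0]-B);print('tcp in baker',d)
f=cam('side');save(f,'s2.png')
E
```

```text
10.1167 [0.49913342 0.04905349 0.23001653] [ 0.25532146  0.24490461 -0.55314811  1.92816435  0.15069682  1.01766853
 -0.17136178] [-12.61057075  -1.81882007   4.20503394] [-0.40357093  2.72155369  0.0140456 ] 0.015986414407397436
tcp in baker [-0.11992014 -0.00046535  0.23001653]
```

View pics/s2.png

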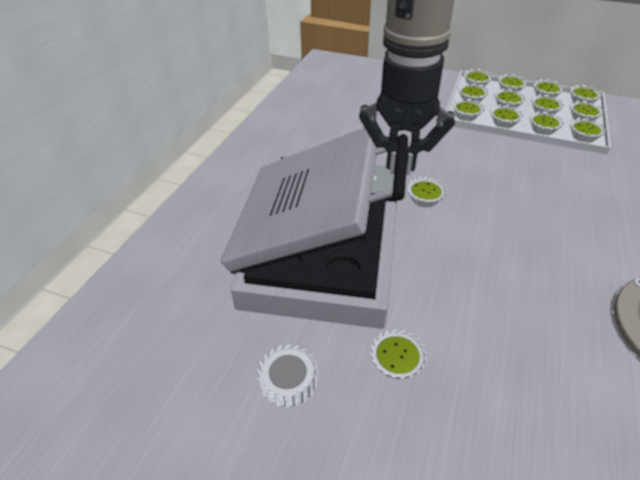

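The side view shows the lid at about 30° with its handle, near (400,165), held between the fingers; tins and stack are undisturbed. I'll continue to 60°.

{"fn": "drive_tool", "kwargs": {"rows": [{"offset": [0, 0.047, -0.067], "rotation": [0, 0, 0], "claw": 0}, {"offset": [0, 0.097, -0.132], "rotation": [0, 0, 0], "claw": 0}, {"offset": [0, 0.151, -0.195], "rotation": [0, 0, 0], "claw": 0}, {"offset": [0, 0.207, -0.255], "rotation": [0, 0, 0], "claw": 0}, {"offset": [0, 0.265, -0.313], "rotation": [0, 0, 0], "claw": 0}, {"offset": [0, 0.326, -0.369], "rotation": [0, 0, 0], "claw": 0}, {"offset": [0, 0.389, -0.421], "rotation": [0, 0, 0], "claw": 0}, {"offset": [0, 0.455, -0.471], "rotation": [0, 0, 0], "claw": 0}, {"offset": [0, 0.522, -0.518], "rotation": [0, 0, 0], "claw": 0}, {"offset": [0, 0.592, -0.561], "rotation": [0, 0, 0], "claw": 0}, {"offset": [0, 0.664, -0.602], "rotation": [0, 0, 0], "claw": 0}, {"offset": [0, 0.737, -0.639], "rotation": [0, 0, 0], "claw": 0}, {"offset": [0, 0.737, -0.639], "rotation": [0, 0, 0], "claw": 0}, {"offset": [0, 0.737, -0.639], "rotation": [0, 0, 0], "claw": 0}, {"offset": [0, 0.737, -0.639], "rotation": [0, 0, 0], "claw": 0}, {"offset": [0, 0.737, -0.639], "rotation": [0, 0, 0], "claw": 0}, {"offset": [0, 0.737, -0.639], "rotation": [0, 0, 0], "claw": 0}]}}

```text
clock: 11.58
tcp_pos: [0.6112, 0.0714, 0.3308]
orientation: [1.994, 2.424, 0.002]
contact_force: [-9.7, -3.0, 19.5]
grip_width: 0.0162
gripper_force: 53.3
```

```bash
python3 - <<'E'
from h import *
o=get_obs();print(o['clock'],o['tcp_pos'],o['joints'],o['contact_force'],o['moment'],o['grip_width'])
R=Ro.from_rotvec(o['orientation']);g=o['tcp_pos']-.019*R.as_matrix()[:,2];q=Rb.T@(g-B);print('grasp in baker',q)
d=q-[.118,0,.089];print('lid deg',np.degrees(np.arctan2(d[2],-d[0])-np.arctan2(20,282)),'r',np.hypot(d[0],d[2]))
f,q,m=lidangle();save(f,'s3.png')
a=f['frame'].astype(int)
# lid cover patch: steel pixels well inside
P=q[m&(a.min(2)>90)&(q[...,0]>-.0)&(q[...,0]<.15)]
s=P[:,[0,2]];print(len(P))
from collections import Counter
rng=np.random.default_rng(0);best=0
for _ in range(300):   # RANSAC plane on depth points
    p=P[rng.choice(len(P),3,False)];n=np.cross(p[1]-p[0],p[2]-p[0]);L=np.linalg.norm(n)
    if L<1e-6:continue
    n/=L;k=np.abs((P-p[0])@n)<.002
    if k.sum()>best:best=k.sum();N=n
print('plane tilt deg',best,np.degrees(np.arccos(abs(N[2]))),N)
E
```

```text
11.5833 [0.61118381 0.07143972 0.33080252] [ 0.18637701  0.35229938 -0.53590363  1.55295215  0.18627262  1.28451393
 -0.18107817] [-9.70456238 -3.00520389 19.54004   ] [-0.52293458  2.09909302  0.03507912] 0.01619339730751077
grasp in baker [-5.71001681e-03 -1.48165648e-04  3.49802434e-01]
lid deg 60.56622816323906 r 0.2886556389979136
2467
plane tilt deg 1135 59.37121112831478 [0.86048078 0.00303988 0.50947384]
```

View pics/s3.png

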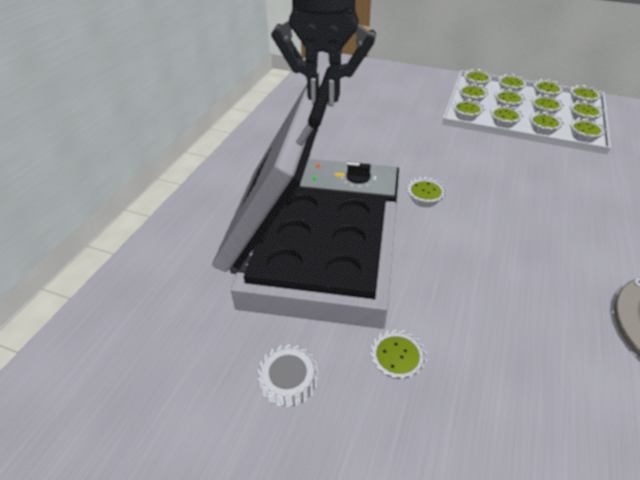

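The side view shows the lid standing at about 60°, with the handle near (322,95) held in the fingers. The knob pointer still faces the mark, and the tins and stack are untouched. I'll relieve the upward pull slightly, let it settle, and check that it stays still.

{"fn": "drive_tool", "kwargs": {"rows": [{"offset": [0, 0, 0.008], "rotation": [0, 0, 0], "claw": 0}, {"offset": [0, 0, 0.015], "rotation": [0, 0, 0], "claw": 0}, {"offset": [0, 0, 0.015], "rotation": [0, 0, 0], "claw": 0}, {"offset": [0, 0, 0.015], "rotation": [0, 0, 0], "claw": 0}, {"offset": [0, 0, 0.015], "rotation": [0, 0, 0], "claw": 0}, {"offset": [0, 0, 0.015], "rotation": [0, 0, 0], "claw": 0}, {"offset": [0, 0, 0.015], "rotation": [0, 0, 0], "claw": 0}, {"offset": [0, 0, 0.015], "rotation": [0, 0, 0], "claw": 0}, {"offset": [0, 0, 0.015], "rotation": [0, 0, 0], "claw": 0}, {"offset": [0, 0, 0.015], "rotation": [0, 0, 0], "claw": 0}]}}

```text
clock: 12.47
tcp_pos: [0.6109, 0.0714, 0.3305]
orientation: [1.994, 2.423, 0.002]
contact_force: [-15.7, -4.5, 31.0]
grip_width: 0.0162
gripper_force: 54.4
```

```bash
python3 - <<'E'
from h import *
o=get_obs();print(o['contact_force'],o['gripper_force'],o['grip_width'],np.abs(o['qvel']).max())
A=grab_frame('side')['frame'].astype(int)
ok=40<o['gripper_force']<65 and o['grip_width']>.014
print(ok, np.abs(A-cv2.imread('pics/s3.png')[...,::-1]).mean())
if ok: print(hand_in())
E
```

```text
[-15.6796697   -4.52829374  31.02268234] 54.390156269073486 0.01623864651538854 0.001720060944287986
True 1.1414507378472223
the job is handed in; nothing more can be done
None
```

I turned the thermostat pointer to the yellow mark (about 3.16 rad measured) with the lid shut, then lifted the lid. The arm now holds it by the handle at about 60°; in the side view the tins and stack looked untouched, I didn't check the brush, and the job is handed in with no verdict shown.

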